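# Set the spark gap to its mark from the open side

## Task

The spark gap beside the tester has been run past its set mark. Using only the black grip post, draw the slide back until you feel it press on the sprung back stop - gently, do not ram it - then close the gap again until the carriage pointer stands at the set mark, arriving in the closing direction so that the play in the drive stays taken up, and let go. If you overshoot, go back past the play and come up to the mark again; do not touch the carriage or the mark, and leave the other things alone.

Things in the scene. Friction and masses are not known exactly. Their poses are not given: they have to be found in the camera images.
- gap_stage: Fixed spark-gap stage, dark steel base plate 320 x 90 x 12 mm on the table. Origin: centre of the underside. Its x axis is the slide direction and points in the CLOSING direction (to the fixed brass ball at the +x end), z up; the scale rail is on its -y edge. The tallest part, the fixed electrode at +x, is 73 mm high. All sliding parts move along this x only.
- drive_slide: Steel drive slide that carries the grip post and the yoke; origin in the middle of its yoke slot. Runs along the stage's x: its origin can stand from x = -40 mm (rearmost) to +40 mm in the stage's frame. It drags with about 2.5 N alone, about 6.5 N while it moves the carriage too, and stays where it is left.
- grip_top (a point): Centre of the top of the grip post on the drive slide: an upright black bar 14 mm along stage x, 24 mm along y, 42 mm tall; top 78 mm above the table, foot 36 mm above it on the 44 x 56 mm slide block. 42 mm behind yoke_mid. Pinch it from above across its 14 mm (fingers before and behind along x). No part of the stage higher than 50 mm stands within 70 mm of it.
- yoke_mid (a point): Middle of the 17 mm long slot of the yoke, at the front of the drive slide (42 mm in front of the grip post). The slot holds the 8 mm drive pin with 9 mm of free play.
- drive_pin (a point): Top centre of the 8 mm drive pin on the carriage, standing in the yoke slot. Along the stage's x it lies 4.5 mm behind yoke_mid (-x) when the drive pushes the carriage in the closing direction (play taken up the right way), 4.5 mm in front (+x) when the drive pulls it back, between when the play is loose.
- carriage: Aluminium electrode carriage (56 x 56 mm block with white insulator and moving brass ball), origin at the foot of its drive pin, which can stand from x = -35 mm (gap widest) to +35 mm in the stage's frame. Moved only through the pin by the drive slide; drags with about 4 N and stays where it is left.
- pointer_tip (a point): Tip of the small steel pointer on the -y side of the carriage, beside the scale rail, 45 mm in front of the drive pin, 37.5 mm above the table.
- set_mark (a point): Nose of the brass set-mark rider (14 x 12 mm with a screw head) clamped on the scale rail on the -y edge; its place along x differs each time. The carriage is at the mark when pointer_tip and set_mark have the same x in the stage's frame.
- back_stop: Aluminium stop block behind the drive slide (origin at its foot, stage x = -141 mm) with an adjustable screw and a rubber nose on a 7 N/mm spring, 4 mm travel. The nose's reach differs each time and is not measured: it meets the slide when drive_slide is somewhere from x = -39 to -19 mm in the stage's frame. A press of some 4 to 10 N on top of the drag is right; 18 N is ramming.
- weight_200: Bystander: brass weight, 28 mm wide, 46 mm tall, origin at the middle of its underside, standing loose behind the stage (its +y side).
- hex_key: Bystander: steel hexagon key 75 x 28 x 6 mm lying loose behind the stage, origin under its middle.
- switch_2: Bystander: black and grey rocker switch 34 x 31 x 25 mm lying loose behind the stage, origin under its middle.

How it is judged:
On the way:
1. the drive slide is drawn back until it presses on the back stop with more than 1.5 N (contact force between drive_slide and back_stop above 1.5 N), for 0.1 s.
At the end, for the whole second after the job is handed in: The carriage pointer is within 2.5 mm of the set mark along the slide, at rest, and the drive's play is taken up in the closing direction (drive pin within 1.5 mm of the rear end of the yoke slot's play, i.e. at least 3 mm behind the slot's middle) (x of pointer_tip in the frame of set_mark between -0.0025 and 0.0025 m and x of drive_pin in the frame of yoke_mid below -0.003 m and linear speed of carriage below 0.002 m/s); the robot touches nothing.
It fails at once if the drive slide rams the back stop with more than 18 N (contact force between drive_slide and back_stop above 18 N).
It fails at once if the robot touches the carriage with more than 1 N (contact force between any of the fingers, the arm and carriage above 1 N).
It fails at once if the set mark is shifted along the stage (distance of set_mark from where it was at the start of the episode above 0.002 m).
It fails at once if a bystander is shifted by more than 20 mm (distance of any of weight_200, hex_key, switch_2 from where it was at the start of the episode above 0.02 m).
It also fails if it takes over 58 s, if anything falls off the work surface, if the arm or the gripper's body presses on something with over 40 N, if the wrist force passes 120 N, or if a joint passes its speed limit or range.

## Robot

A 6-joint arm with a two-finger parallel gripper is mounted at the origin on a cart in front of the work surface, level with it; the furniture and walls round the work are solid. World frame = base frame: x ahead of the robot, y to its left, z up, the work surface at z = 0. Lengths are in m, angles in rad, forces in N, time in s.
With the tool pointing down it reaches from about 0.35 to 0.975 m from the base axis. Payload 4.9 kg.
Tool frame: the origin (TCP) lies at the centre of the arm's flange, where the gripper is bolted on; the fingertips stand 173 mm ahead of it and the grasp point (between the pads) lies 155 mm ahead of it (ctrl.finger_overhang is the distance from the TCP to the fingertips, in m); z points along the fingers, y is the direction in which the jaws open and shut (so a half turn about z gives the same grasp; the last joint's range is limited). The gripper opens to 85 mm and grips with 20 to 120 N. Pads are 22 mm wide; open, the fingers measure 114 mm over their backs; the gripper's body (76 mm by 85 mm) begins 54 mm behind the grasp point. The pads swing forward as they close: fully open they stand 13 mm farther back than shut.
Start: joints at [-1.443, 0.053, 1.613, -0, 1.476, -0.119], TCP at [0.153, -0.606, 0.405] pointing down, gripper open.
Joint ranges: [-3.01, 3.01], [-1.01, 2.22], [0.06, 2.58], [-1.02, 4.17], [0.09, 2.62], [-3.14, 3.14]. Speed limits (rad/s): [2.57, 2.57, 3.14, 3.14, 3.14, 3.14].

## Interface

Orientations are given as a rotation vector (axis times angle).
In Python, from station import ctrl, eyes, spotter gives the robot as it stands.
- The arm moves only by the shell command python3 -m crank 'ROWS' [FORCE]. ROWS is JSON, a list of rows, each a list of 7 numbers: the turn, a rotation vector about the tool's x, y, z in rad, then the shift along the tool's x, y, z in mm, then the closure, from -1 (fully open) to 1 (shut). A call has 1 to 8 rows; each row shifts and turns the pose as measured when the row begins, along the tool's axes as they then stand; what a row does not reach is not made up. A row lasts 1/12 s, in which the tool goes at most 41.7 mm and 7.16 degrees, less where a joint would pass 70% of its speed; a pose out of reach is approached as far as the arm can. A call is refused whole if a number of a shift passes 41.7 or a number of a turn 0.125, either way. A call with a gripper value outside its range is refused whole. The fingers move at their own pace and stop on an object; FORCE is the grip in N (left out, the last holds). Time passes only in rows, so rows that do not move let the fingers close. It gives the time, the measured TCP pose, the force and the opening at its end, in the units of the state.
- ctrl.get_obs(): the state, without advancing time (a new reading comes with each control period).
- eyes.get_image(name): name is "side" or "top"; returns a dict with "image" (480x640x3 uint8, red, green, blue), "vertical_fov" (degrees; the focal length in pixels is half the picture's height over the tangent of half this angle, whatever the lens; pixels are square), "cx", "cy" (the principal point, pixels), "rvec" (rotation vector, rad) and "tvec" (3), from world to camera coordinates, as OpenCV has them. Camera axes: x right, y down, z forward; pixel columns grow to the right and rows downward; lengths in m; the calibration is good to about 2 mm. A picture is of the moment at which its call begins. There is no depth.
- ctrl.finish_job(): hands the job in, once; it reports no verdict.
Trained networks look in a picture, given as the dict that the camera call returned (one of the last four; its "shot" number tells which), for a name from the list of things; names that differ only in an ending like _2 or _b are one class to them, and where a whole thing is asked for, a point or a joint stands for the part that bears it (a point fixed in the world has none). Each returns a list of dicts, best first, with "confidence" (0 to 1); they miss things now and then, are a little off and sometimes report something else, mostly with a low value. They report only what shows in the picture. A call takes as long as a camera call.
- spotter.look_for(query, picture): "centre" ([x, y, z] in m, in world coordinates, good to about 4 mm: the middle of the surface that is visible of it).
- spotter.outline_of(query, picture): "region" (480x640 bool, what is visible of it).
- spotter.mark_of(query, picture): "centre" ([x, y, z] in m, in world coordinates, good to about 4 mm: a listed point, or the origin of a listed thing).
The state is a dict: "t": time; "q": joint angles; "dq": joint speeds; "effort": joint torques, N m; "tool_pos": TCP position; "tool_rot": TCP orientation; "contact_force": force on the tool from outside, world axes, zero at the start; "wrist_torque": the same for the moment, N m; "opening": finger opening in m.
Only numpy, scipy, OpenCV 4.12 (cv2) and the standard library are available. Lean on these libraries where they do the work, as an engineer would, in place of code of your own. Each camera call takes 0.05 s, during which the arm holds its last target.

## Working session

There is one attempt and no reset: what is moved stays moved. The work goes in short steps, Python scripts to look and compute and a shell command to move; the robot and the scene stay as the last step left them, time stands still between calls to the robot, and variables do not carry over. Pictures are saved under pics/ and viewed, and the job is handed in when it is done.

```bash
ls; mkdir -p pics; python3 - <<'E'
from station import ctrl, eyes, spotter
import cv2
print(ctrl.get_obs())
for n in ["side","top"]:
    p=eyes.get_image(n)
    cv2.imwrite(f"pics/{n}0.png",p["image"][:,:,::-1])
    print(n,p["vertical_fov"],p["cx"],p["cy"],p["rvec"],p["tvec"])
    for q in ["gap_stage","drive_slide","grip_top","yoke_mid","drive_pin","carriage","pointer_tip","set_mark","back_stop"]:
        r=spotter.mark_of(q,p)
        print(q,[(x["centre"],x["confidence"]) for x in r[:2]])
E
```

```text
pics
{'t': 0.0, 'q': array([-1.44296254e+00,  5.33842000e-02,  1.61427437e+00, -1.25764747e-05,
        1.47599160e+00, -1.19004721e-01]), 'dq': array([ 0.00045707, -0.00013827,  0.00186851,  0.00028045,  0.00082575,
       -0.00083864]), 'effort': array([ 3.49171478e-04, -3.93669283e+01, -3.70179391e+01, -9.88641233e-06,
        6.91876077e-03, -9.69412497e-07]), 'tool_pos': array([ 0.15267527, -0.60579893,  0.40345742]), 'tool_rot': array([-3.11565413e+00, -3.86498019e-01,  3.39094362e-05]), 'contact_force': array([-0.30662207,  0.00455654,  0.26747138]), 'wrist_torque': array([0.00157437, 0.03768883, 0.00613034]), 'opening': 0.08530282643100381}
side 50.71632413655165 308.36814742073375 241.64855855824246 [ 2.19758356  0.00756238 -0.0305384 ] [-0.55953499  0.14818916  0.77483322]
gap_stage [([0.5291, 0.1223, 0.0027], 0.92)]
drive_slide [([0.5209, 0.0884, 0.0243], 0.76), ([0.5223, 0.0947, 0.0393], 0.67)]
grip_top [([0.5332, 0.1333, 0.0789], 0.72)]
yoke_mid []
drive_pin [([0.5211, 0.0982, 0.0359], 0.71)]
carriage [([0.5214, 0.0973, 0.0244], 0.57)]
pointer_tip [([0.4774, 0.0664, 0.0367], 0.88)]
set_mark [([0.4858, 0.0878, 0.0333], 0.63)]
back_stop [([0.5766, 0.2558, 0.0133], 0.74)]
top 54.32650290062288 323.77898888308255 238.26156414919654 [ 2.21060055 -2.20352887  0.06564668] [0.16887926 0.5647873  0.89395878]
gap_stage [([0.5261, 0.1239, -0.0014], 0.8)]
drive_slide [([0.5188, 0.0923, 0.0222], 0.92)]
grip_top [([0.5359, 0.1318, 0.0769], 0.86)]
yoke_mid [([0.5222, 0.0912, 0.0365], 0.96)]
drive_pin [([0.5215, 0.096, 0.0394], 0.6), ([0.522, 0.094, 0.0375], 0.37)]
carriage [([0.519, 0.1, 0.0241], 0.67)]
pointer_tip [([0.477, 0.0639, 0.0386], 0.75)]
set_mark [([0.4853, 0.0877, 0.0322], 0.62)]
back_stop [([0.5799, 0.2605, 0.012], 0.69)]
```

View pics/side0.png

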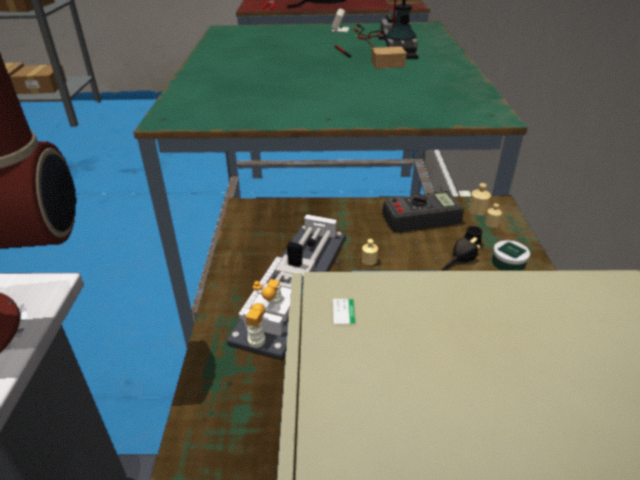

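View pics/top0.png

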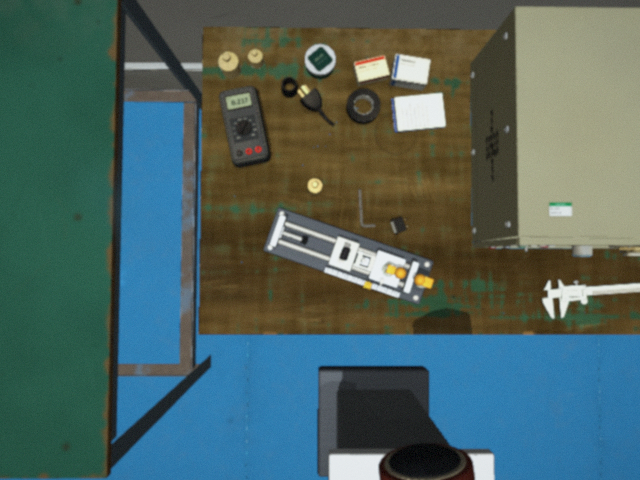

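The stage lies at an angle, with its closing direction pointing lower right in the top picture. The post is at about (345,250) and the rider at about (367,285). Next I'll fit the stage frame more accurately and zoom in.

```bash
cat > h.py <<'E'
from station import ctrl, eyes, spotter
import cv2, numpy as np
def cam(p):
    R=cv2.Rodrigues(np.array(p["rvec"]))[0]; f=240/np.tan(np.radians(p["vertical_fov"]/2))
    return R,np.array(p["tvec"]),f
def proj(p,X):
    R,t,f=cam(p); c=R@np.array(X)+t
    return np.array([p["cx"]+f*c[0]/c[2],p["cy"]+f*c[1]/c[2]])
def ray(p,uv,z):
    R,t,f=cam(p); C=-R.T@t
    d=R.T@np.array([(uv[0]-p["cx"])/f,(uv[1]-p["cy"])/f,1]); return C+d*(z-C[2])/d[2]
def crop(p,name,c,w=64,h=48,k=12):
    u,v=int(c[0]),int(c[1]); im=p["image"][v-h//2:v+h//2,u-w//2:u+w//2,::-1]
    cv2.imwrite(name,cv2.resize(im,None,fx=k,fy=k,interpolation=cv2.INTER_CUBIC)); print(name,"origin",u-w//2,v-h//2,"k",k)
E
python3 - <<'E'
from h import *
D={}
for i in range(4):
  for n in ["side","top"]:
    p=eyes.get_image(n)
    for q in ["gap_stage","grip_top","yoke_mid","drive_pin","pointer_tip","set_mark","back_stop"]:
        r=spotter.mark_of(q,p)
        if r and r[0]["confidence"]>.5: D.setdefault((q,n),[]).append(r[0]["centre"])
for k in sorted(D): print(k,len(D[k]),np.mean(D[k],0).round(4),np.std(D[k],0).round(4))
p=eyes.get_image("top"); R,t,f=cam(p); print("C",-R.T@t)
p2=p
r=spotter.outline_of("gap_stage",p); m=r[0]["region"]; print(m.sum(),cv2.minAreaRect(np.argwhere(m)[:,::-1].astype(np.float32)))
crop(p,"pics/t1.png",(350,255),176,132,4.5)
crop(p,"pics/t2.png",(378,270),64,48,12)
p=eyes.get_image("side"); R,t,f=cam(p); print("C",-R.T@t)
crop(p,"pics/s1.png",(285,285),128,144,4.1)
E
```

```text
('back_stop', 'side') 4 [0.5615 0.2178 0.018 ] [0.0248 0.0696 0.0096]
('back_stop', 'top') 3 [0.578  0.2564 0.0137] [0.002  0.0008 0.0009]
('drive_pin', 'side') 4 [0.5197 0.0967 0.0362] [0.002  0.0013 0.0009]
('drive_pin', 'top') 4 [0.5218 0.0985 0.0381] [0.0016 0.0023 0.0013]
('gap_stage', 'side') 2 [0.5064 0.1028 0.0122] [0.0231 0.0186 0.0154]
('gap_stage', 'top') 4 [ 0.5294  0.1237 -0.0016] [0.0014 0.0004 0.0016]
('grip_top', 'side') 4 [0.5347 0.1334 0.08  ] [0.0016 0.0018 0.002 ]
('grip_top', 'top') 4 [0.534  0.129  0.0779] [0.001  0.0018 0.0009]
('pointer_tip', 'side') 4 [0.4742 0.0684 0.0356] [0.0013 0.0014 0.0012]
('pointer_tip', 'top') 3 [0.4925 0.0787 0.034 ] [0.023  0.0168 0.0062]
('set_mark', 'side') 3 [0.4821 0.0851 0.0298] [0.001  0.0002 0.0017]
('set_mark', 'top') 2 [0.5046 0.0941 0.0278] [0.0191 0.0056 0.004 ]
('yoke_mid', 'side') 4 [0.5582 0.1191 0.0302] [0.0609 0.0394 0.017 ]
('yoke_mid', 'top') 4 [0.5202 0.0935 0.0353] [0.0011 0.0011 0.0013]
C [0.5247567  0.18496426 0.91492394]
7808 ((350.5854797363281, 256.8045349121094), (171.64346313476562, 48.48942565917969), 19.536653518676758)
pics/t1.png origin 262 189 k 4.5
pics/t2.png origin 346 246 k 12
C [ 0.57945182 -0.53103011  0.56360321]
pics/s1.png origin 221 213 k 4.1
```

View pics/t1.png

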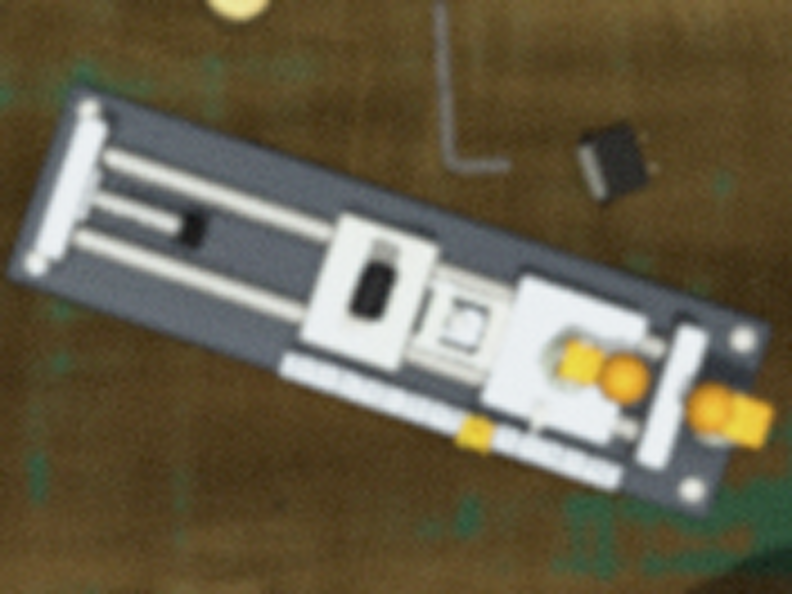

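View pics/t2.png

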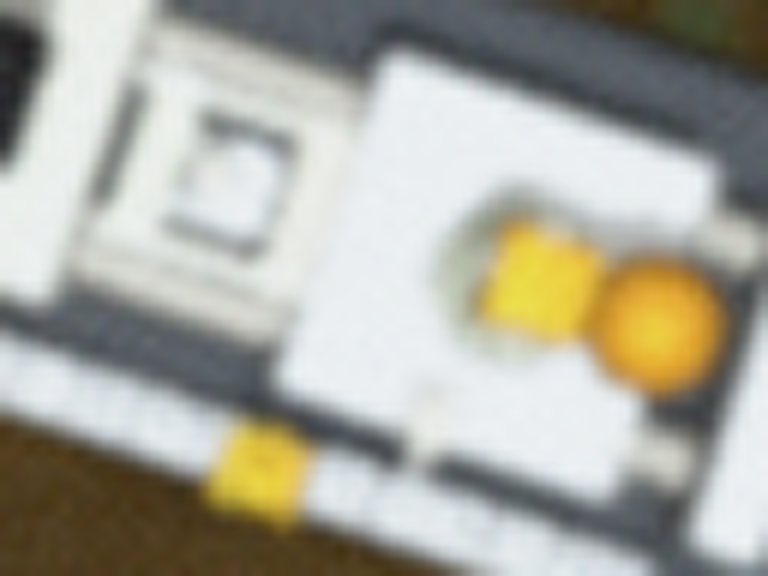

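View pics/s1.png

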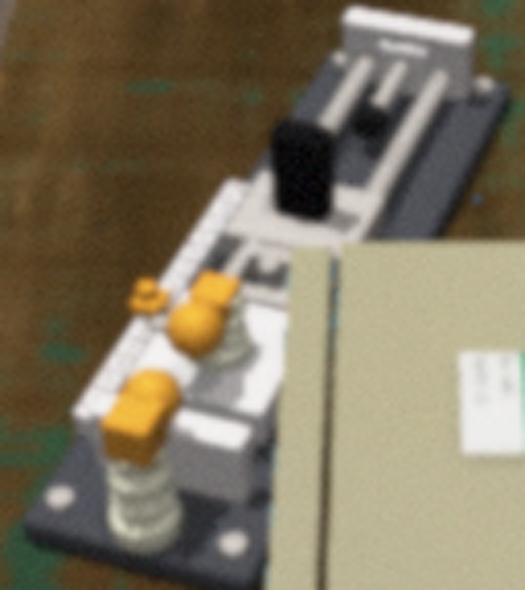

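```bash
python3 - <<'E'
from h import *
p=eyes.get_image("top")
o=np.array([262,189]);A=[ray(p,o+np.array(c)/4.5,.012) for c in [(80,87),(12,275),(707,518),(770,325)]]
for a in A: print(a.round(4))
for i in range(4): print(np.linalg.norm(A[i]-A[i-1]))
d=(A[3]+A[2]-A[0]-A[1])[:2]; d/=np.linalg.norm(d); C=np.mean(A,0)[:2]; n=np.array([-d[1],d[0]])
print("dir",d,np.degrees(np.arctan2(d[1],d[0])),C)
o2=np.array([346,246])
def st(uv,z): 
    w=ray(p,uv,z)[:2]; return w.round(4),((w-C)@d).round(4),((w-C)@n).round(4)
print("pointer",st(o2+np.array([416,462])/12,.0375))
print("rider",st(o2+np.array([265,465])/12,.038), "nose?",st(o2+np.array([276,432])/12,.0375))
print("pin",st(o2+np.array([235,185])/12,.038))
print("post",st(o+np.array([374,289])/4.5,.078))
print("slide corners",[st(o+np.array(c)/4.5,.036) for c in [(343,212),(440,245),(300,330),(395,370)]])
print("nose of stop",st(o+np.array([207,233])/4.5,.03))
E
```

```text
[0.6219 0.256  0.012 ]
[0.5409 0.2845 0.012 ]
[ 0.4378 -0.0134  0.012 ]
[ 0.5205 -0.0411  0.012 ]
0.31392178845759555
0.08579464442562446
0.3152515015991375
0.08714012270520118
dir [-0.32502989 -0.94570374] -108.96738563829325 [0.53027839 0.12152645]
pointer (array([0.4768, 0.0643]), np.float64(0.0715), np.float64(-0.032))
rider (array([0.4763, 0.0879]), np.float64(0.0493), np.float64(-0.0402)) nose? (array([0.4814, 0.0862]), np.float64(0.0493), np.float64(-0.0347))
pin (array([0.5199, 0.0926]), np.float64(0.0308), np.float64(-0.0004))
post (array([0.5346, 0.1335]), np.float64(-0.0127), np.float64(0.0002))
slide corners [(array([0.5673, 0.1439]), np.float64(-0.0332), np.float64(0.0277)), (array([0.5536, 0.1033]), np.float64(0.0097), np.float64(0.028)), (array([0.518 , 0.1618]), np.float64(-0.0341), np.float64(-0.0247)), (array([0.5014, 0.1221]), np.float64(0.0088), np.float64(-0.0275))]
nose of stop (array([0.5585, 0.2008]), np.float64(-0.0842), np.float64(0.0009))
```

The pointer is about 22 mm past the mark, and the stage's closing direction is about -109° in world. Next comes the approach: jaw axis along stage x, using the half turn that keeps joint 6 small.

```bash
cat >> h.py <<'E'
from scipy.spatial.transform import Rotation as Ro
TH=np.radians(-109.0)
def plan(goal,yaw_y,step=36,turn=0.11,n=8,rows=None):
    # yaw_y: world angle wanted for the tool y axis
    s=ctrl.get_obs(); P=s["tool_pos"].copy(); R=Ro.from_rotvec(s["tool_rot"])
    x=np.array([np.cos(yaw_y+np.pi/2),np.sin(yaw_y+np.pi/2),0]);y=np.array([np.cos(yaw_y),np.sin(yaw_y),0])
    G=Ro.from_matrix(np.c_[x,y,np.cross(x,y)])
    print("pos",P.round(4),"dist",np.linalg.norm(goal-P).round(4),"turn left",(R.inv()*G).as_rotvec().round(3),"F",s["contact_force"].round(1),"open",s["opening"].round(4),"t",s["t"])
    out=[]
    for i in range(n):
        rv=(R.inv()*G).as_rotvec(); a=np.linalg.norm(rv); rv=rv*min(1,turn/max(a,1e-9))
        d=np.array(goal)-P; L=np.linalg.norm(d); d=d*min(1,step/1000/max(L,1e-9))
        out.append([*rv.round(3),*(R.inv().apply(d)*1000).round(0)])
        P=P+d; R=R*Ro.from_rotvec(rv)
    for o in out: print([float(v) for v in o])
E
python3 -c "
from h import *
plan([0.5346,0.1325,0.32],TH+np.pi)"
```

```text
Traceback (most recent call last):
  File "h.py", line 22, in plan
    print("pos",P.round(4),"dist",np.linalg.norm(goal-P).round(4),"turn left",(R.inv()*G).as_rotvec().round(3),"F",s["contact_force"].round(1),"open",s["opening"].round(4),"t",s["t"])
                                                                                                                                                      ^^^^^^^^^^^^^^^^^^
AttributeError: 'float' object has no attribute 'round'
```

```bash
sed -i 's/s\["opening"\].round(4)/round(s["opening"],4)/' h.py
python3 -c "
from h import *
plan([0.5346,0.1325,0.32],TH+np.pi)"
```

```text
pos [ 0.1527 -0.606   0.4047] dist 0.8358 turn left [-0.    -0.    -2.563] F [-0.2 -0.6 -0.3] open 0.085 t 4.4
[-0.0, -0.0, -0.11, 24.0, -27.0, 4.0]
[-0.0, -0.0, -0.11, 27.0, -24.0, 4.0]
[-0.0, -0.0, -0.11, 29.0, -21.0, 4.0]
[-0.0, -0.0, -0.11, 31.0, -18.0, 4.0]
[-0.0, -0.0, -0.11, 33.0, -14.0, 4.0]
[-0.0, -0.0, -0.11, 34.0, -10.0, 4.0]
[-0.0, -0.0, -0.11, 35.0, -7.0, 4.0]
[-0.0, -0.0, -0.11, 36.0, -3.0, 4.0]
```

```bash
python3 -m crank '[[0,0,-0.11,24,-27,4,0],[0,0,-0.11,27,-24,4,0],[0,0,-0.11,29,-21,4,0],[0,0,-0.11,31,-18,4,0],[0,0,-0.11,33,-14,4,0],[0,0,-0.11,34,-10,4,0],[0,0,-0.11,35,-7,4,0],[0,0,-0.11,36,-3,4,0]]' 40
python3 -c "
from h import *
plan([0.5346,0.1325,0.32],TH+np.pi)"
```

```text
t: 5.07
tool_pos: [0.2821, -0.3449, 0.371]
tool_rot: [2.628, 1.715, -0.003]
contact_force: [0.6, -0.2, 0.7]
opening: 0.0429
pos [ 0.2821 -0.3449  0.371 ] dist 0.5425 turn left [-1.000e-03  5.000e-03 -1.654e+00] F [ 0.6 -0.2  0.7] open 0.0429 t 5.0667
[-0.0, 0.0, -0.11, 36.0, 3.0, 3.0]
[-0.0, 0.0, -0.11, 35.0, 6.0, 3.0]
[-0.0, 0.0, -0.11, 34.0, 10.0, 3.0]
[-0.0, 0.0, -0.11, 33.0, 14.0, 3.0]
[-0.0, 0.0, -0.11, 31.0, 18.0, 3.0]
[-0.0, 0.0, -0.11, 29.0, 21.0, 3.0]
[-0.0, 0.0, -0.11, 27.0, 24.0, 3.0]
[-0.0, 0.0, -0.11, 24.0, 27.0, 3.0]
```

```bash
python3 -m crank '[[0,0,-0.11,36,3,3,0],[0,0,-0.11,35,6,3,0],[0,0,-0.11,34,10,3,0],[0,0,-0.11,33,14,3,0],[0,0,-0.11,31,18,3,0],[0,0,-0.11,29,21,3,0],[0,0,-0.11,27,24,3,0],[0,0,-0.11,24,27,3,0]]'
python3 -c "
from h import *
plan([0.5346,0.1325,0.32],TH+np.pi)"
```

```text
t: 5.73
tool_pos: [0.4141, -0.0752, 0.3467]
tool_rot: [1.587, 2.697, -0.006]
contact_force: [0.6, -0.6, -0.2]
opening: 0.0425
pos [ 0.4141 -0.0752  0.3467] dist 0.2416 turn left [-0.002  0.013 -0.732] F [ 0.6 -0.6 -0.2] open 0.0425 t 5.7333
[-0.0, 0.002, -0.11, 18.0, 31.0, 4.0]
[-0.0, 0.002, -0.11, 15.0, 33.0, 4.0]
[-0.0, 0.002, -0.11, 11.0, 34.0, 4.0]
[-0.0, 0.002, -0.11, 7.0, 35.0, 4.0]
[-0.0, 0.002, -0.11, 4.0, 36.0, 4.0]
[-0.0, 0.002, -0.11, -0.0, 36.0, 4.0]
[-0.0, 0.001, -0.072, -3.0, 25.0, 3.0]
[-0.0, -0.0, 0.0, 0.0, 0.0, 0.0]
```

```bash
python3 -m crank '[[0,0.002,-0.11,18,31,4,0],[0,0.002,-0.11,15,33,4,0],[0,0.002,-0.11,11,34,4,0],[0,0.002,-0.11,7,35,4,0],[0,0.002,-0.11,4,36,4,0],[0,0.002,-0.11,0,36,4,0],[0,0,-0.07,-3,25,3,0],[0,0,0,0,0,0,0]]'
python3 - <<'E'
from h import *
p=eyes.get_image("side"); G=[x["centre"] for x in spotter.mark_of("grip_top",p)[:1]]; print(G)
crop(p,"pics/s2.png",(295,240),160,180,3.3)
plan([0.5346,0.1330,0.219],TH+np.pi)
E
```

```text
t: 6.4
tool_pos: [0.5361, 0.1537, 0.32]
tool_rot: [0.442, 3.103, -0.0]
contact_force: [0.2, -1.1, -0.4]
opening: 0.0425
[[0.5333, 0.1346, 0.0787]]
pics/s2.png origin 215 150 k 3.3
pos [0.5352 0.1511 0.3202] dist 0.1028 turn left [-0.001  0.007  0.044] F [-0.2  0.5 -0.9] open 0.043 t 6.5
[-0.001, 0.007, 0.044, -1.0, -6.0, 35.0]
[-0.0, -0.0, -0.0, -2.0, -6.0, 35.0]
[-0.0, 0.0, 0.0, -2.0, -5.0, 30.0]
[0.0, 0.0, 0.0, 0.0, 0.0, 0.0]
[0.0, 0.0, 0.0, 0.0, 0.0, 0.0]
[0.0, 0.0, 0.0, 0.0, 0.0, 0.0]
[0.0, 0.0, 0.0, 0.0, 0.0, 0.0]
[0.0, 0.0, 0.0, 0.0, 0.0, 0.0]
```

View pics/s2.png

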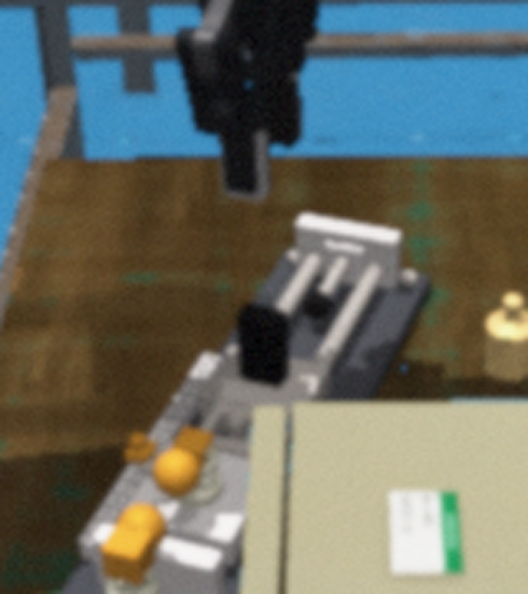

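The gripper hangs above and slightly behind the post, whose top is at about (295,247) full-frame. I'll align first, then descend.

```bash
python3 -m crank '[[0,0.007,0.044,-5,-17,10,0],[0,0,0,0,0,0,0],[0,0,0,0,0,0,0]]'
python3 - <<'E'
from h import *
plan([0.5346,0.1330,0.219],TH+np.pi,n=4)
E
```

```text
t: 6.75
tool_pos: [0.5345, 0.1311, 0.311]
tool_rot: [0.526, 3.096, -0.002]
contact_force: [0.0, -0.2, 0.8]
opening: 0.043
pos [0.5345 0.1311 0.311 ] dist 0.092 turn left [-0.001  0.001 -0.005] F [ 0.  -0.2  0.8] open 0.043 t 6.75
[-0.001, 0.001, -0.005, 0.0, 1.0, 36.0]
[0.0, -0.0, 0.0, 0.0, 1.0, 36.0]
[-0.0, 0.0, 0.0, 0.0, 0.0, 20.0]
[0.0, 0.0, 0.0, 0.0, 0.0, 0.0]
```

```bash
python3 -m crank '[[0,0,-0.005,0,2,25,0],[0,0,0,0,0,20,0],[0,0,0,0,0,10,0],[0,0,0,0,0,0,0]]'
python3 - <<'E'
from h import *
p=eyes.get_image("side"); crop(p,"pics/s3.png",(295,250),120,120,5)
p=eyes.get_image("top"); crop(p,"pics/t3.png",(350,255),176,132,4.5)
plan([0.5346,0.1330,0.219],TH+np.pi,n=4)
E
```

```text
t: 7.08
tool_pos: [0.5356, 0.1301, 0.2587]
tool_rot: [0.525, 3.089, 0.001]
contact_force: [-1.5, -0.9, -0.6]
opening: 0.0427
pics/s3.png origin 235 190 k 5
pics/t3.png origin 262 189 k 4.5
pos [0.5364 0.1304 0.2608] dist 0.042 turn left [ 0.003  0.011 -0.005] F [ 0.1 -0.2  0.1] open 0.0427 t 7.1833
[0.003, 0.011, -0.005, 3.0, 1.0, 36.0]
[-0.0, 0.0, 0.0, 0.0, 0.0, 6.0]
[0.0, -0.0, 0.0, 0.0, 0.0, 0.0]
[0.0, 0.0, 0.0, 0.0, 0.0, 0.0]
```

View pics/s3.png

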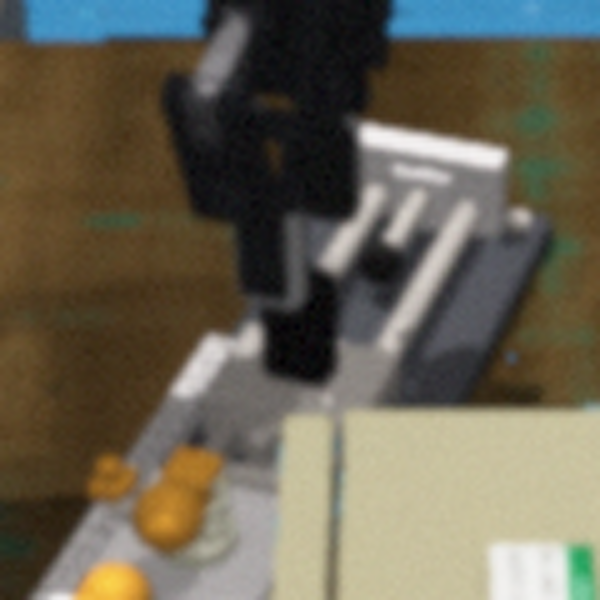

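View pics/t3.png

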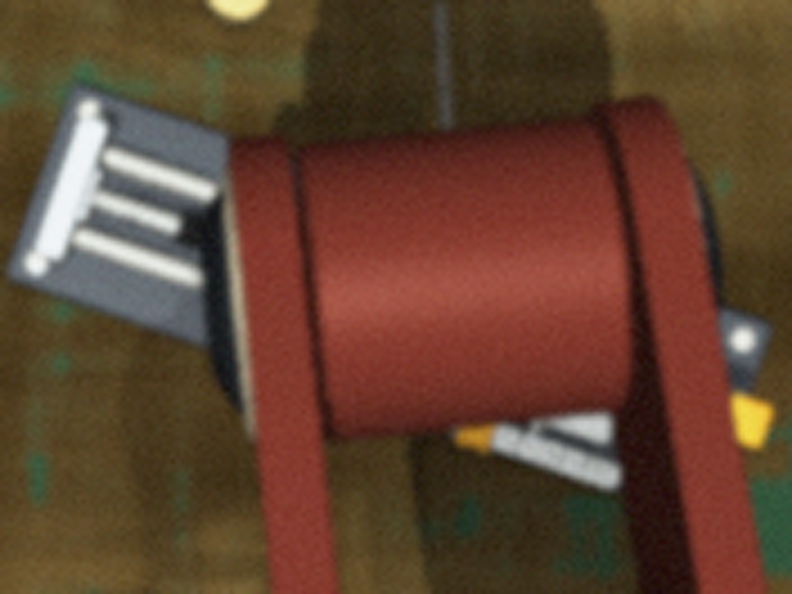

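In the side view the front finger stands in front of the post at crop (270,270), sideways offset consistent with the stage's slant. The top view is blocked by the arm. I'll descend the rest.

```bash
python3 -m crank '[[0.003,0.01,-0.005,3,1,22,0],[0,0,0,0,0,14,0],[0,0,0,0,0,4,0],[0,0,0,0,0,0,0]]'
python3 - <<'E'
from h import *
p=eyes.get_image("side"); crop(p,"pics/s4.png",(295,250),120,120,5)
plan([0.534,0.1325,0.219],TH+np.pi,n=2)
E
```

```text
t: 7.52
tool_pos: [0.5372, 0.1324, 0.2271]
tool_rot: [0.517, 3.086, 0.005]
contact_force: [-0.5, 0.6, -0.2]
opening: 0.0426
pics/s4.png origin 235 190 k 5
pos [0.5374 0.1325 0.2277] dist 0.0094 turn left [ 0.006  0.013 -0.   ] F [1.  0.  0.3] open 0.0429 t 7.5667
[0.006, 0.013, -0.0, 3.0, -1.0, 9.0]
[-0.0, -0.0, -0.0, 0.0, 0.0, 0.0]
```

View pics/s4.png

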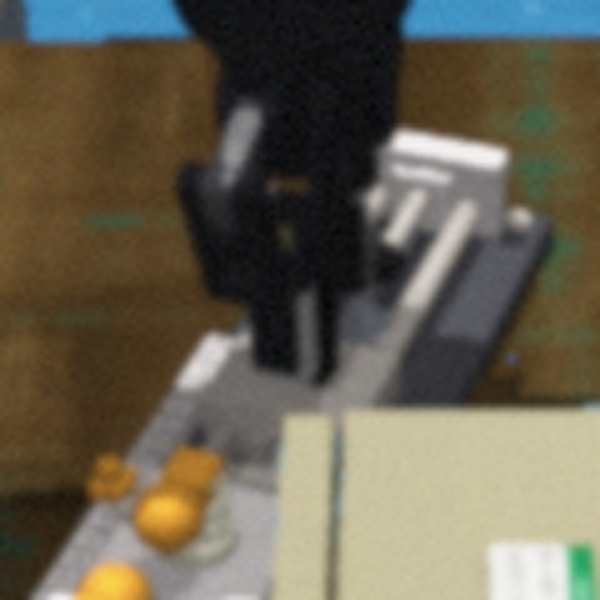

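The post is between the fingers, with no contact. I'll lower a bit more and close.

```bash
python3 -m crank '[[0.006,0.01,0,3,0,5,0],[0,0,0,0,0,2,0.2],[0,0,0,0,0,0,0.4],[0,0,0,0,0,0,0.6],[0,0,0,0,0,0,0.8],[0,0,0,0,0,0,1],[0,0,0,0,0,0,1],[0,0,0,0,0,0,1]]' 40
python3 - <<'E'
from h import *
p=eyes.get_image("side"); crop(p,"pics/s5.png",(285,265),120,120,5)
plan([0.534,0.1325,0.219],TH+np.pi,n=1)
for q in["pointer_tip","set_mark","grip_top","drive_pin"]: print(q,[(x["centre"],x["confidence"]) for x in spotter.mark_of(q,p)[:2]])
E
```

```text
t: 8.23
tool_pos: [0.536, 0.1338, 0.2247]
tool_rot: [0.517, 3.09, 0.001]
contact_force: [-0.9, 0.8, -1.7]
opening: 0.0135
pics/s5.png origin 225 205 k 5
pos [0.536  0.1338 0.2247] dist 0.0062 turn left [ 0.002  0.008 -0.   ] F [ 0.  0. -1.] open 0.0136 t 8.2833
[0.002, 0.008, -0.0, 2.0, -2.0, 6.0]
pointer_tip [([0.4749, 0.0684, 0.0365], 0.55)]
set_mark [([0.4815, 0.0835, 0.0316], 0.46)]
grip_top [([0.5335, 0.133, 0.0796], 0.57)]
drive_pin [([0.521, 0.0955, 0.0347], 0.81), ([0.5321, 0.1226, 0.0011], 0.42)]
```

View pics/s5.png

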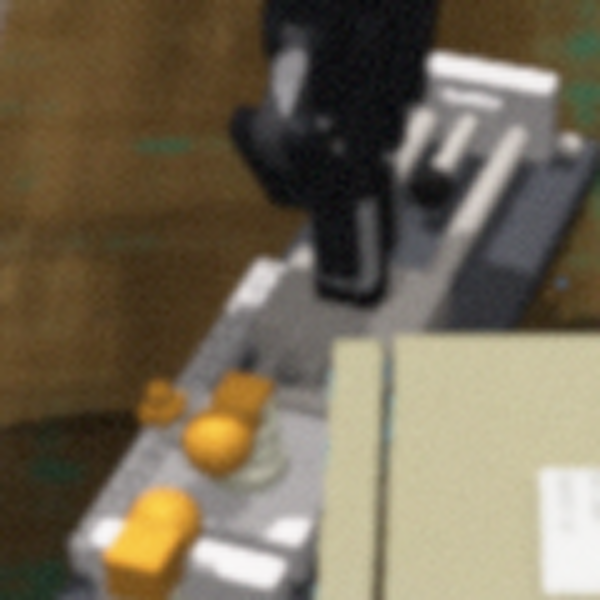

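Gripped (opening 13.6 mm). Tool +y is the drawing-back direction, so I'll draw back briskly at first and then feel for the stop.

```bash
cat >> h.py <<'E'
d=np.array([np.cos(TH),np.sin(TH)]); n=np.array([-d[1],d[0]]); C=np.array([0.5303,0.1215])
def say():
    s=ctrl.get_obs(); w=s["tool_pos"][:2]-C; F=s["contact_force"]
    print("t %.2f slide-x of tool %.2f mm  y %.2f z %.1f  Fx(closing dir) %.1f Fy %.1f Fz %.1f open %.4f"%(s["t"],1000*w@d,1000*w@n,1000*s["tool_pos"][2],F[:2]@d,F[:2]@n,F[2],s["opening"]))
E
python3 -m crank '[[0,0,0,0,3,0,1],[0,0,0,0,5,0,1],[0,0,0,0,5,0,1],[0,0,0,0,5,0,1]]'
python3 -c "
from h import *
say()"
```

```text
t: 8.82
tool_pos: [0.5417, 0.1496, 0.2246]
tool_rot: [0.519, 3.093, -0.011]
contact_force: [-1.6, -6.2, 2.4]
opening: 0.013
t 8.82 slide-x of tool -30.28 mm  y 1.67 z 224.6  Fx(closing dir) 6.4 Fy 0.4 Fz 2.4 open 0.0130
```

```bash
python3 -m crank '[[0,0,0,0,5,0,1],[0,0,0,0,5,0,1],[0,0,0,0,5,0,1],[0,0,0,0,5,0,1],[0,0,0,0,3,0,1]]'
python3 -c "
from h import *
say()"
```

```text
t: 9.23
tool_pos: [0.5496, 0.1711, 0.2246]
tool_rot: [0.52, 3.097, -0.024]
contact_force: [-2.3, -5.5, 2.1]
opening: 0.0133
t 9.23 slide-x of tool -53.21 mm  y 2.06 z 224.6  Fx(closing dir) 5.9 Fy -0.4 Fz 2.1 open 0.0133
```

```bash
python3 -m crank '[[0,0,0,0,2,0,1],[0,0,0,0,1.5,0,1],[0,0,0,0,1.5,0,1]]'
python3 -c "
from h import *
say()"
python3 -m crank '[[0,0,0,0,1.5,0,1],[0,0,0,0,1.5,0,1]]'
python3 -c "
from h import *
say()"
```

```text
t: 9.48
tool_pos: [0.5515, 0.176, 0.2246]
tool_rot: [-0.521, -3.098, 0.029]
contact_force: [-3.1, -6.4, 2.3]
opening: 0.0132
t 9.48 slide-x of tool -58.46 mm  y 2.26 z 224.6  Fx(closing dir) 7.1 Fy -0.9 Fz 2.3 open 0.0132
t: 9.65
tool_pos: [0.5525, 0.1788, 0.2246]
tool_rot: [-0.522, -3.097, 0.031]
contact_force: [-3.0, -6.1, 3.0]
opening: 0.0133
t 9.65 slide-x of tool -61.42 mm  y 2.36 z 224.6  Fx(closing dir) 6.7 Fy -0.9 Fz 3.0 open 0.0133
```

```bash
for i in 1; do python3 -m crank '[[0,0,0,0,1,0,1]]' >/dev/null; python3 -c "
from h import *
say()"; python3 -m crank '[[0,0,0,0,1,0,1]]'>/dev/null;  python3 -c "
from h import *
say()"; done
```

```text
t 9.73 slide-x of tool -62.42 mm  y 2.42 z 224.5  Fx(closing dir) 6.4 Fy -0.7 Fz 0.9 open 0.0134
t 9.82 slide-x of tool -63.40 mm  y 2.49 z 224.6  Fx(closing dir) 6.5 Fy -1.4 Fz 1.6 open 0.0131
```

```bash
python3 - <<'E'
from h import *
p=eyes.get_image("side"); crop(p,"pics/s6.png",(300,240),120,120,5)
p=eyes.get_image("top"); crop(p,"pics/t6.png",(340,255),176,132,4.5)
E
```

```text
pics/s6.png origin 240 180 k 5
pics/t6.png origin 252 189 k 4.5
```

View pics/s6.png

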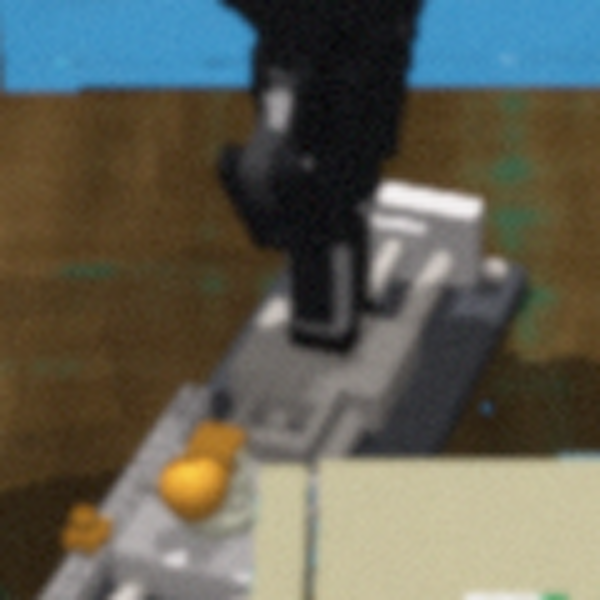

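View pics/t6.png

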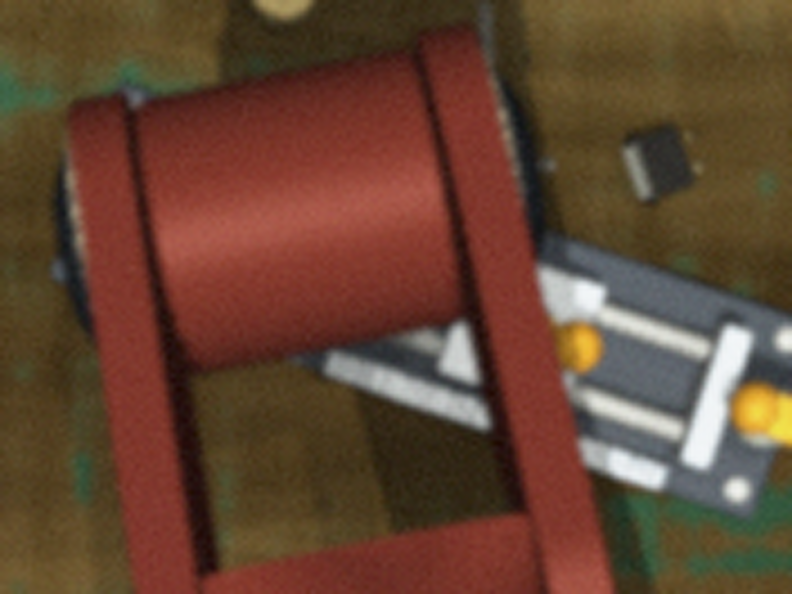

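The side view shows the slide's rear edge almost at the rubber nose (crop (385,295)). I'll continue in 1 mm rows.

```bash
python3 -m crank '[[0,0,0,0,1,0,1]]' >/dev/null; python3 -c "
from h import *
say()"; python3 -m crank '[[0,0,0,0,1,0,1]]'>/dev/null;  python3 -c "
from h import *
say()"
```

```text
t 10.00 slide-x of tool -64.38 mm  y 2.55 z 224.6  Fx(closing dir) 5.8 Fy -1.1 Fz -0.1 open 0.0131
t 10.08 slide-x of tool -65.33 mm  y 2.59 z 224.6  Fx(closing dir) 6.1 Fy -1.5 Fz 0.8 open 0.0129
```

```bash
python3 -m crank '[[0,0,0,0,1,0,1]]' >/dev/null; python3 -c "
from h import *
say()"
```

```text
t 10.17 slide-x of tool -66.26 mm  y 2.65 z 224.5  Fx(closing dir) 6.7 Fy -1.4 Fz 2.0 open 0.0132
```

```bash
python3 -m crank '[[0,0,0,0,1,0,1]]' >/dev/null; python3 -c "
from h import *
say()"
```

```text
t 10.25 slide-x of tool -67.24 mm  y 2.70 z 224.6  Fx(closing dir) 5.1 Fy -1.0 Fz 1.1 open 0.0136
```

```bash
python3 -m crank '[[0,0,0,0,0.8,0,1]]' >/dev/null; python3 -c "
from h import *
say()"
```

```text
t 10.33 slide-x of tool -68.02 mm  y 2.74 z 224.6  Fx(closing dir) 6.5 Fy -1.5 Fz 1.0 open 0.0133
```

```bash
python3 -m crank '[[0,0,0,0,0.8,0,1]]' >/dev/null; python3 -c "
from h import *
say()"
```

```text
t 10.42 slide-x of tool -68.76 mm  y 2.81 z 224.5  Fx(closing dir) 7.2 Fy -1.2 Fz 1.9 open 0.0128
```

```bash
python3 -m crank '[[0,0,0,0,0.8,0,1]]' >/dev/null; python3 -c "
from h import *
say()"
```

```text
t 10.50 slide-x of tool -69.31 mm  y 2.87 z 224.5  Fx(closing dir) 9.2 Fy -1.6 Fz 3.2 open 0.0135
```

```bash
python3 -m crank '[[0,0,0,0,0.8,0,1]]' >/dev/null; python3 -c "
from h import *
say()"
```

```text
t 10.58 slide-x of tool -69.70 mm  y 2.95 z 224.5  Fx(closing dir) 9.8 Fy -1.5 Fz 4.2 open 0.0129
```

```bash
python3 -m crank '[[0,0,0,0,0.8,0,1]]' >/dev/null; python3 -c "
from h import *
say()"
```

```text
t 10.67 slide-x of tool -70.02 mm  y 3.07 z 224.5  Fx(closing dir) 9.9 Fy -1.1 Fz 3.3 open 0.0135
```

```bash
python3 - <<'E'
from h import *
p=eyes.get_image("side"); crop(p,"pics/s7.png",(310,235),60,60,10)
E
```

```text
pics/s7.png origin 280 205 k 10
```

View pics/s7.png

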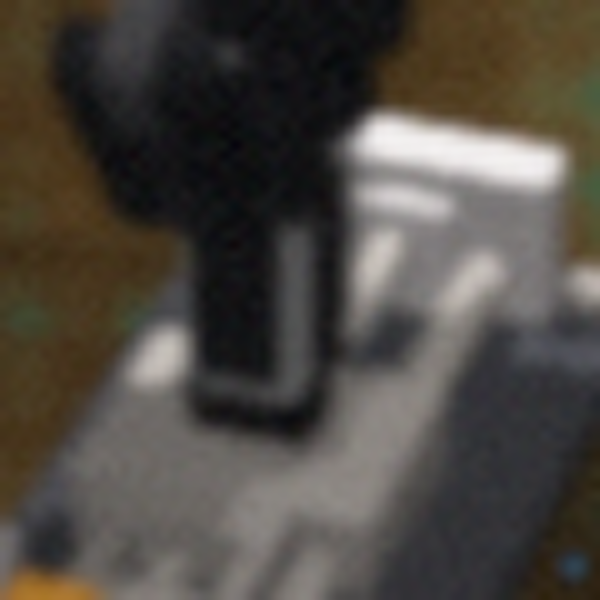

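Contact is felt: force is up from 6.5 to about 10 N and the step length is shrinking. I'll press slightly more and hold.

```bash
python3 -m crank '[[0,0,0,0,1,0,1]]' >/dev/null; python3 -c "
from h import *
say()"
```

```text
t 10.80 slide-x of tool -70.47 mm  y 3.13 z 224.4  Fx(closing dir) 9.5 Fy -0.3 Fz 3.6 open 0.0132
```

```bash
python3 -m crank '[[0,0,0,0,1,0,1]]' >/dev/null; python3 -c "
from h import *
say()"
```

```text
t 10.88 slide-x of tool -70.89 mm  y 3.27 z 224.4  Fx(closing dir) 9.7 Fy -1.4 Fz 3.6 open 0.0133
```

```bash
python3 - <<'E'
from h import *
plan([0.536,0.1338,0.2247],TH+np.pi,n=1)
s=ctrl.get_obs(); R=Ro.from_rotvec(s["tool_rot"]).as_matrix()
print("tool z",R[:,2].round(3)); g=s["tool_pos"]+.155*R[:,2]; print("grasp pt",g.round(4),1000*(g[:2]-C)@d,1000*(g[:2]-C)@n, s["wrist_torque"])
say()
E
```

```text
pos [0.5565 0.1875 0.2244] dist 0.0574 turn left [-0.035 -0.004 -0.006] F [-4.5 -8.7  3.6] open 0.0133 t 10.8833
[-0.035, -0.004, -0.006, 1.0, -36.0, 1.0]
tool z [-0.015 -0.032 -0.999]
grasp pt [0.5542 0.1826 0.0695] -65.52125469699071 2.6897060197946523 [-0.228925    0.11323197  0.10273665]
t 10.88 slide-x of tool -70.89 mm  y 3.27 z 224.4  Fx(closing dir) 9.7 Fy -1.4 Fz 3.6 open 0.0133
```

The wrist is tilting slightly under load (about 2°), so part of each shift goes into tilt. I'll add press with small opposite turns.

```bash
python3 -m crank '[[-0.005,0,0,0,0.8,0,1]]' >/dev/null; python3 -c "
from h import *
say()"
```

```text
t 10.97 slide-x of tool -70.96 mm  y 3.40 z 224.4  Fx(closing dir) 12.8 Fy -1.5 Fz 3.8 open 0.0133
```

```bash
python3 -m crank '[[-0.006,0,0,0,0.8,0,1]]' >/dev/null; python3 -c "
from h import *
say()"
```

```text
t 11.05 slide-x of tool -70.85 mm  y 3.57 z 224.4  Fx(closing dir) 13.9 Fy -2.2 Fz 5.3 open 0.0134
```

```bash
python3 -m crank '[[-0.004,0,0,0,0.6,0,1],[-0.004,0,0,0,0.6,0,1]]' >/dev/null; python3 -c "
from h import *
say()
s=ctrl.get_obs(); R=Ro.from_rotvec(s['tool_rot']).as_matrix();g=s['tool_pos']+.155*R[:,2]; print(R[:,2],1000*(g[:2]-C)@d,1000*(g[:2]-C)@n)"
```

```text
t 11.22 slide-x of tool -70.48 mm  y 3.83 z 224.4  Fx(closing dir) 10.9 Fy -2.0 Fz 2.9 open 0.0133
[-0.01652091 -0.02552373 -0.99953769] -65.90914943164134 2.697898947834261
```

Pressed at about 4–7 N over the drag for more than 0.3 s. Now I'll close the gap toward a point short of the mark.

```bash
cat >> h.py <<'E'
def post():
    s=ctrl.get_obs(); R=Ro.from_rotvec(s['tool_rot']).as_matrix();g=s['tool_pos']+.155*R[:,2]
    say(); print("tilt",R[:,2].round(3),"grasp x %.2f y %.2f"%(1000*(g[:2]-C)@d,1000*(g[:2]-C)@n))
E
python3 -m crank '[[0,0,0,0,-2,0,1],[0,0,0,0,-3,0,1],[0,0,0,0,-4,0,1],[0,0,0,0,-4,0,1],[0,0,0,0,-4,0,1]]'>/dev/null; python3 -c "
from h import *
post()"
```

```text
t 11.63 slide-x of tool -56.53 mm  y 3.34 z 224.6  Fx(closing dir) -6.7 Fy -0.8 Fz -3.9 open 0.0137
tilt [-0.009 -0.013 -1.   ] grasp x -54.25 y 2.69
```

```bash
python3 -m crank '[[0,0,0,0,-3,0,1],[0,0,0,0,-3,0,1],[0,0,0,0,-3,0,1],[0,0,0,0,-2,0,1],[0,0,0,0,-1,0,1],[0,0,0,0,0,0,1]]'>/dev/null; python3 -c "
from h import *
post()
p=eyes.get_image('side'); crop(p,'pics/s8.png',(275,275),80,80,7.5)
p=eyes.get_image('top'); crop(p,'pics/t8.png',(350,265),160,120,5)
"
```

```text
t 12.13 slide-x of tool -46.58 mm  y 2.56 z 224.6  Fx(closing dir) -2.8 Fy 1.6 Fz -2.1 open 0.0133
tilt [-0.    -0.003 -1.   ] grasp x -46.08 y 2.65
pics/s8.png origin 235 235 k 7.5
pics/t8.png origin 270 205 k 5
```

View pics/s8.png

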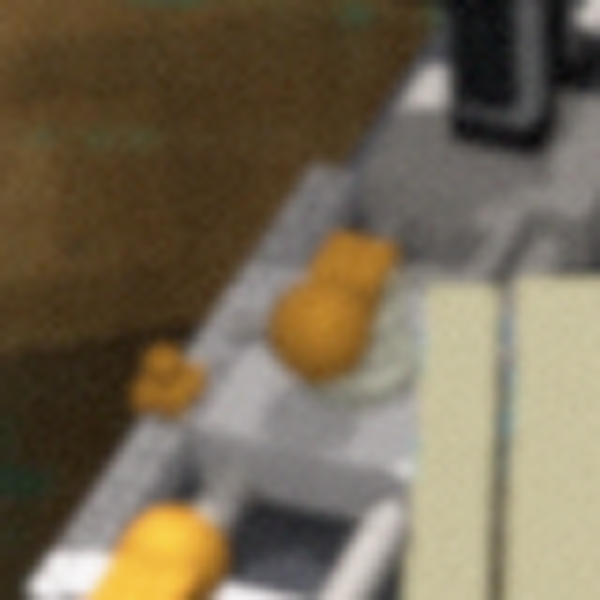

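View pics/t8.png

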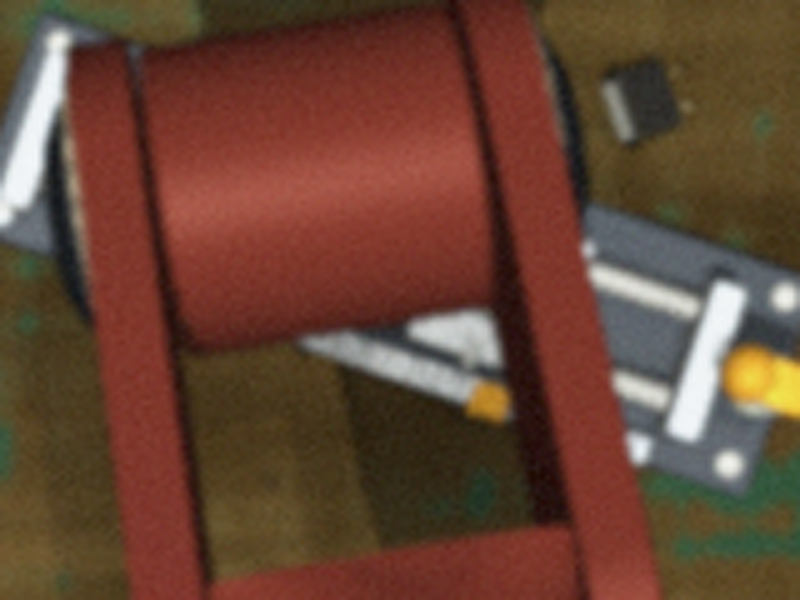

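The top view shows the pointer and rider through the gap in the arm. I'll zoom in.

```bash
cat >> h.py <<'E'
def zoom(name):
    p=eyes.get_image("top"); im=p["image"][264:294,346:386,::-1].astype(np.float32)
    for i in range(3): im+=eyes.get_image("top")["image"][264:294,346:386,::-1]
    im=np.clip(im/4*1.5,0,255).astype(np.uint8)
    cv2.imwrite(name,cv2.resize(im,None,fx=20,fy=20,interpolation=cv2.INTER_CUBIC))
    return p
def sx(p,u,v,z=.0375):
    w=ray(p,(346+u/20-.0,264+v/20-.0),z)[:2]-C; return 1000*w@d,1000*w@n
E
python3 -c "
from h import *
zoom('pics/z1.png')"
```

```text
(no output)
```

View pics/z1.png

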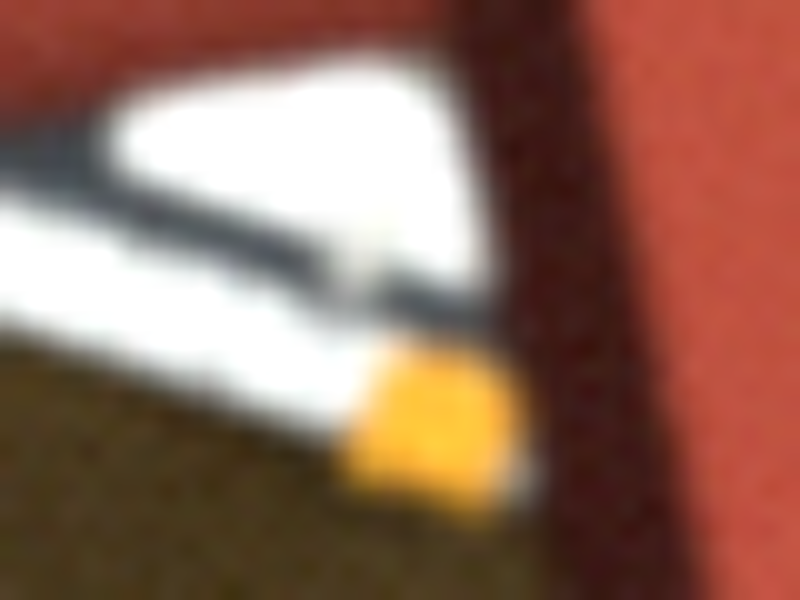

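```bash
python3 - <<'E'
from h import *
p=eyes.get_image("top"); ps=eyes.get_image("side")
post()
cv2.imwrite("pics/s9.png",cv2.resize(np.clip(ps["image"][270:300,240:280,::-1]*1.6,0,255).astype(np.uint8),None,fx=20,fy=20,interpolation=cv2.INTER_CUBIC))
for z in (.03,.033,.036,.0375,.04,.045):
    w=ray(p,(346+437/20,264+430/20),z); q=(proj(ps,w)-[240,270])*20
    print(z,"rider",np.round(sx(p,437,430,z),1),"side zoom px",q.round(0))
print("pointer",np.round(sx(p,345,285),1),np.round(sx(p,352,265),1))
print("nose edge",np.round(sx(p,455,362),1))
for c in[(390,345),(520,380),(345,480),(490,520)]: print(c,np.round(sx(p,*c),1))
E
```

```text
t 12.53 slide-x of tool -46.56 mm  y 2.64 z 224.6  Fx(closing dir) -4.1 Fy 0.0 Fz -2.9 open 0.0134
tilt [-0.001 -0.003 -1.   ] grasp x -46.05 y 2.65
0.03 rider [ 50.3 -41.8] side zoom px [320. 299.]
0.033 rider [ 50.  -41.7] side zoom px [320. 268.]
0.036 rider [ 49.6 -41.7] side zoom px [319. 237.]
0.0375 rider [ 49.4 -41.6] side zoom px [319. 221.]
0.04 rider [ 49.1 -41.6] side zoom px [319. 195.]
0.045 rider [ 48.5 -41.5] side zoom px [318. 143.]
pointer [ 36.9 -31.7] [ 36.9 -29.7]
nose edge [ 49.  -35.1]
(390, 345) [ 42.7 -35.6]
(520, 380) [ 55.3 -34.7]
(345, 480) [ 42.8 -48.9]
(490, 520) [ 56.8 -48. ]
```

View pics/s9.png

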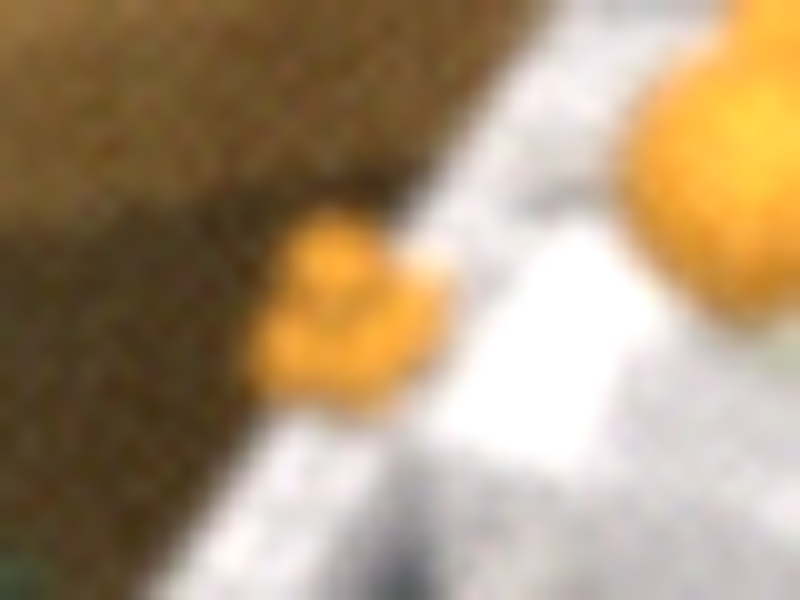

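Rider body top sits at z≈32 mm, so the mark is at x≈49.9 in my stage frame, and the pointer is at 36.9. That leaves about 13 mm to go.

```bash
python3 -m crank '[[0,0,0,0,-3,0,1],[0,0,0,0,-3,0,1],[0,0,0,0,-2,0,1],[0,0,0,0,-2,0,1],[0,0,0,0,-1,0,1],[0,0,0,0,0,0,1]]'>/dev/null; python3 -c "
from h import *
post()
zoom('pics/z2.png')"
```

```text
t 13.03 slide-x of tool -37.01 mm  y 2.38 z 224.6  Fx(closing dir) -3.7 Fy 1.3 Fz -3.6 open 0.0131
tilt [ 0.002  0.002 -1.   ] grasp x -37.43 y 2.63
```

View pics/z2.png

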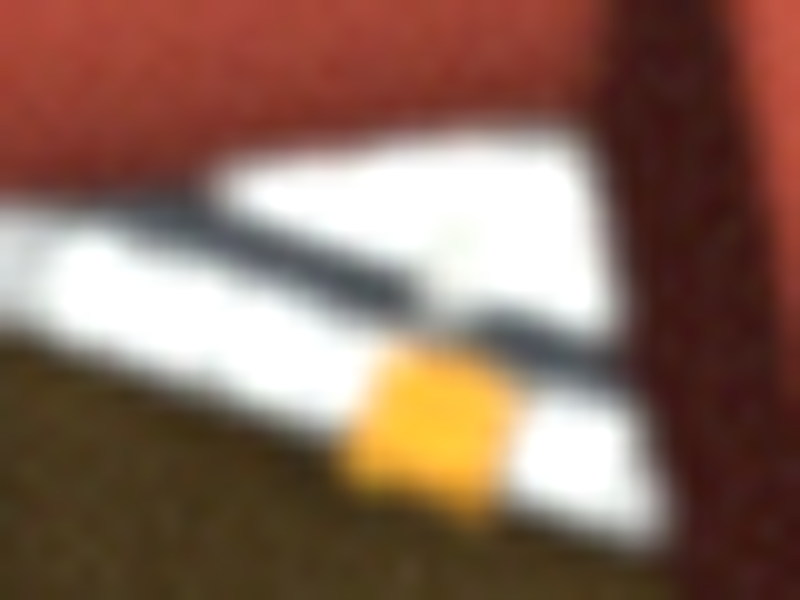

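```bash
python3 - <<'E'
from h import *
p=eyes.get_image("top")
print("pointer",np.round(sx(p,438,312),1),np.round(sx(p,447,280),1))
for c in[(385,345),(525,383),(340,480),(488,525),(455,362),(434,434)]: print(c,np.round(sx(p,*c,z=.032),1))
for q in["pointer_tip","set_mark"]:
    for x in spotter.mark_of(q,p)[:1]:
        w=np.array(x["centre"])[:2]-C; print(q,1000*w@d,1000*w@n,x["centre"],x["confidence"])
E
```

```text
pointer [ 45.9 -31.2] [ 45.8 -28.1]
(385, 345) [ 42.9 -35.8]
(525, 383) [ 56.5 -34.8]
(340, 480) [ 43.  -49.2]
(488, 525) [ 57.5 -48.6]
(455, 362) [ 49.6 -35.1]
(434, 434) [ 50.  -42.2]
pointer_tip 44.02850408614595 -36.02861124073795 [0.4819, 0.0916, 0.0395] 0.46
set_mark 47.018488123840825 -34.576028900789595 [0.4823, 0.0883, 0.0316] 0.55
```

About 4 mm remains (the network says 3). I'll creep up.

```bash
python3 -m crank '[[0,0,0,0,-2,0,1],[0,0,0,0,-1.5,0,1],[0,0,0,0,-1,0,1],[0,0,0,0,0,0,1]]'>/dev/null; python3 -c "
from h import *
post()"
```

```text
t 13.72 slide-x of tool -33.19 mm  y 2.31 z 224.7  Fx(closing dir) -4.5 Fy 1.5 Fz -2.2 open 0.0135
tilt [ 0.004  0.004 -1.   ] grasp x -34.01 y 2.63
```

```bash
python3 -c "
from h import *
zoom('pics/z3.png')"
```

```text
(no output)
```

View pics/z3.png

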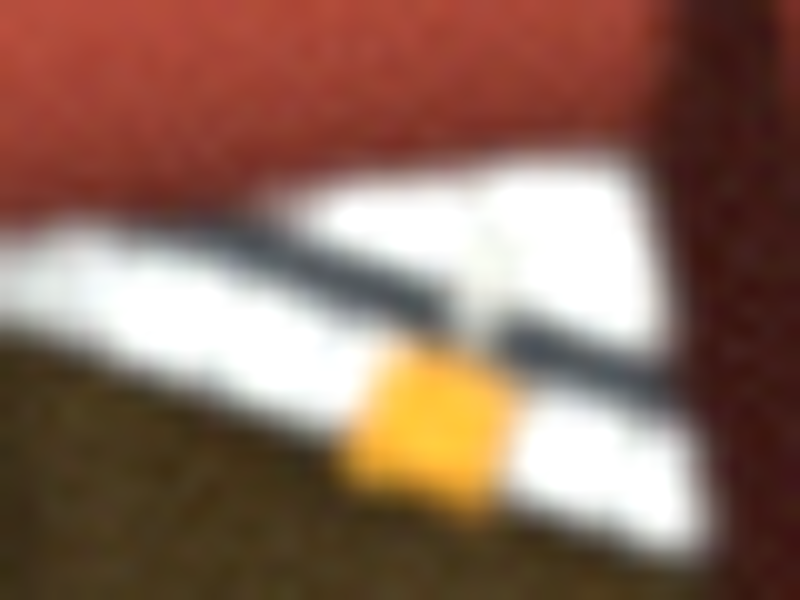

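Pointer at about (475,325), in line with the middle of the rider's nose. I'll release and back off upward, then check unobstructed.

```bash
python3 -m crank '[[0,0,0,0,0,0,0.5],[0,0,0,0,0,0,0.2],[0,0,0,0,0,0,0],[0,0,0,0,0,0,0]]'; python3 -c "
from h import *
post()
p=zoom('pics/z4.png'); print(sx(p,475,323),sx(p,487,280))"
```

```text
t: 14.25
tool_pos: [0.5432, 0.1507, 0.2254]
tool_rot: [0.525, 3.097, 0.001]
contact_force: [0.0, -0.5, -0.7]
opening: 0.0425
t 14.25 slide-x of tool -31.83 mm  y 2.67 z 225.4  Fx(closing dir) 0.5 Fy 0.2 Fz -0.7 open 0.0425
tilt [ 0.     0.001 -1.   ] grasp x -31.98 y 2.68
(np.float64(49.55684759345189), np.float64(-31.020723684957755)) (np.float64(49.318562227650446), np.float64(-26.851548098626502))
```

View pics/z4.png

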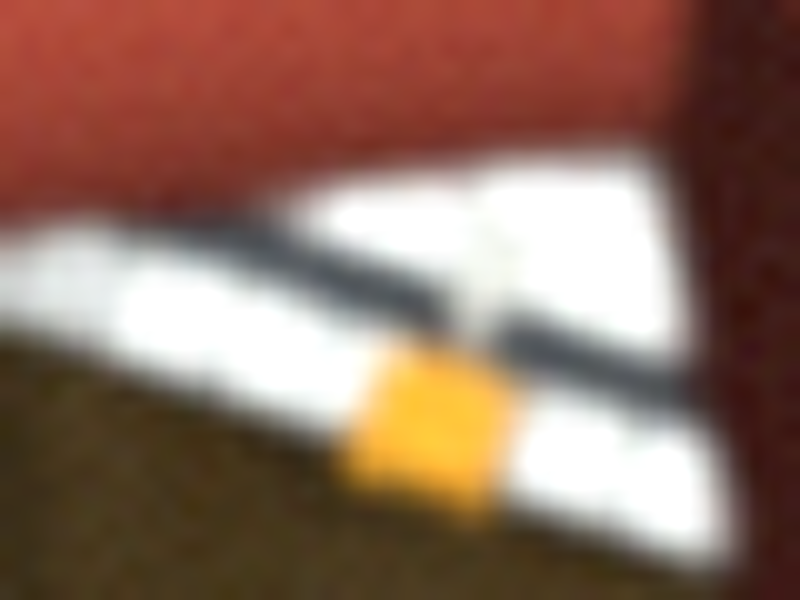

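Unchanged after release. Straight up, then back and away so the top camera is clear.

```bash
python3 -m crank '[[0,0,0,0,0,-10,0],[0,0,0,0,0,-20,0],[0,0,0,0,0,-30,0],[0,0,0,0,0,-40,0],[0,0,0,0,0,-30,0],[0,0,0,0,0,-10,0],[0,0,0,0,0,0,0]]'; python3 -c "
from h import *
plan([0.43,0.40,0.36],TH+np.pi)"
```

```text
t: 15.03
tool_pos: [0.5419, 0.1505, 0.3719]
tool_rot: [-0.524, -3.092, 0.001]
contact_force: [-0.3, 0.4, 0.0]
opening: 0.0427
pos [0.5419 0.1505 0.3719] dist 0.2737 turn left [-0.002 -0.005 -0.004] F [-0.3  0.4  0. ] open 0.0427 t 15.0333
[-0.002, -0.005, -0.004, 25.0, 26.0, 2.0]
[0.0, -0.0, 0.0, 25.0, 26.0, 2.0]
[-0.0, -0.0, -0.0, 25.0, 26.0, 2.0]
[-0.0, -0.0, -0.0, 25.0, 26.0, 2.0]
[-0.0, -0.0, -0.0, 25.0, 26.0, 2.0]
[-0.0, -0.0, -0.0, 25.0, 26.0, 2.0]
[-0.0, -0.0, -0.0, 25.0, 26.0, 2.0]
[-0.0, -0.0, -0.0, 15.0, 16.0, 1.0]
```

```bash
python3 -c "
from h import *
plan([0.40,-0.10,0.37],TH+np.pi)"
```

```text
pos [0.5419 0.1505 0.3719] dist 0.2879 turn left [-0.002 -0.005 -0.004] F [-0.3  0.4  0. ] open 0.0427 t 15.0333
[-0.002, -0.005, -0.004, 6.0, -35.0, 0.0]
[0.0, -0.0, 0.0, 7.0, -35.0, 0.0]
[-0.0, -0.0, -0.0, 7.0, -35.0, 0.0]
[-0.0, -0.0, -0.0, 7.0, -35.0, 0.0]
[-0.0, -0.0, -0.0, 7.0, -35.0, 0.0]
[-0.0, -0.0, -0.0, 7.0, -35.0, 0.0]
[-0.0, -0.0, -0.0, 7.0, -35.0, 0.0]
[-0.0, -0.0, -0.0, 7.0, -35.0, 0.0]
```

```bash
python3 -m crank '[[0,0,0,6,-35,0,0],[0,0,0,7,-35,0,0],[0,0,0,7,-35,0,0],[0,0,0,7,-35,0,0],[0,0,0,7,-35,0,0],[0,0,0,7,-35,0,0],[0,0,0,7,-35,0,0],[0,0,0,7,-35,0,0]]'; python3 -m crank '[[0,0,0,7,-20,0,0],[0,0,0,0,0,0,0],[0,0,0,0,0,0,0]]' ; python3 -c "
from h import *
p=zoom('pics/z5.png'); crop(p,'pics/t5.png',(362,268),64,48,12)
p=eyes.get_image('top')
for q in['pointer_tip','set_mark','drive_pin','yoke_mid','grip_top']:
    for x in spotter.mark_of(q,p)[:1]:
        w=np.array(x['centre'])[:2]-C; print(q,1000*w@d,1000*w@n,x['confidence'])
"
```

```text
t: 15.7
tool_pos: [0.3928, -0.0996, 0.3608]
tool_rot: [-0.501, -3.084, -0.002]
contact_force: [1.5, -0.3, -0.6]
opening: 0.0429
t: 15.95
tool_pos: [0.3753, -0.1207, 0.3551]
tool_rot: [-0.514, -3.074, -0.004]
contact_force: [0.9, 0.0, 0.7]
opening: 0.0425
pics/t5.png origin 330 244 k 12
pointer_tip 48.89256140347983 -35.41140267494291 0.67
set_mark 45.97355144080072 -31.23415707074627 0.55
drive_pin 3.782074302397271 1.3022726178286277 0.85
yoke_mid 9.94353798767888 1.8374036811726406 0.63
grip_top -31.247897632192206 3.518365184007486 0.86
```

View pics/z5.png

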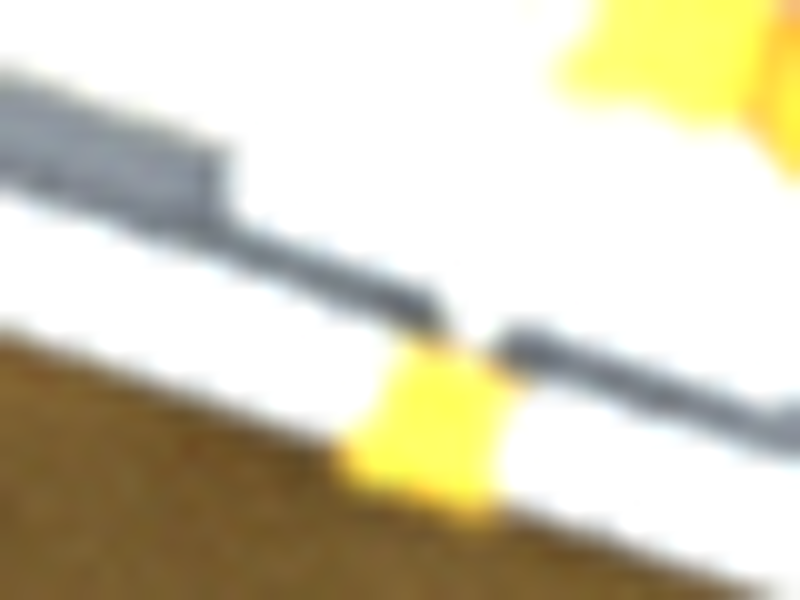

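View pics/t5.png

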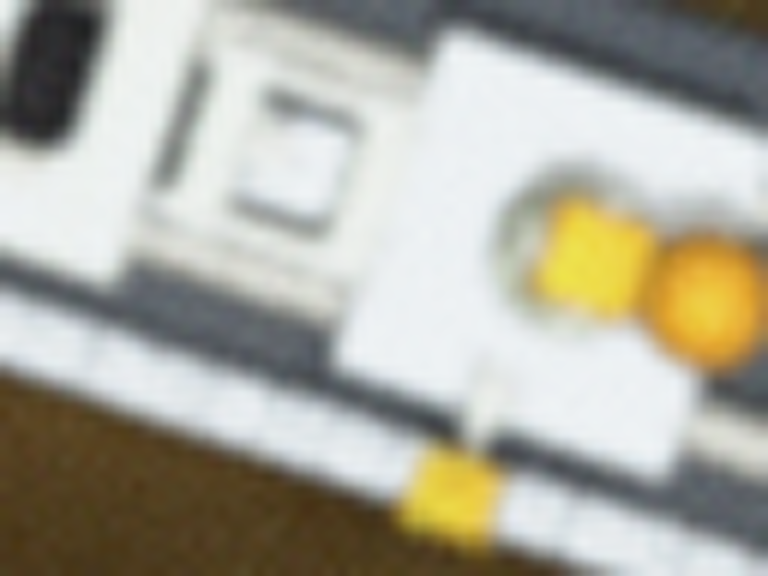

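My pixel reading puts the pointer on the mark. The network's top-view estimate disagrees by about 3 mm, so I'll cross-check with the side view and repeated estimates.

```bash
python3 - <<'E'
from h import *
D={}
for i in range(4):
  for n_ in ["side","top"]:
    p=eyes.get_image(n_)
    for q in ["pointer_tip","set_mark"]:
        for x in spotter.mark_of(q,p)[:1]:
            w=np.array(x["centre"]); D.setdefault((n_,q),[]).append((round(1000*(w[:2]-C)@d,1),round(1000*(w[:2]-C)@n,1),round(w[2]*1000,1),x["confidence"]))
    if n_=="side": ps=p
    else: pt=p
for k in D: print(k,D[k])
cv2.imwrite("pics/sA.png",cv2.resize(ps["image"][270:300,240:280,::-1],None,fx=20,fy=20,interpolation=cv2.INTER_CUBIC))
for X in [(49.5,-31.5,37.5),(49.8,-35,32),(49.8,-42,32),(42.9,-35.5,32),(56.7,-35,32)]:
    w=C+d*X[0]/1000+n*X[1]/1000; print(X,((proj(ps,[*w,X[2]/1000])-[240,270])*20).round())
E
```

```text
('side', 'pointer_tip') [(np.float64(46.0), np.float64(-33.4), np.float64(34.6), 0.63), (np.float64(46.6), np.float64(-33.6), np.float64(38.5), 0.94), (np.float64(49.2), np.float64(-31.7), np.float64(38.7), 0.71), (np.float64(48.2), np.float64(-32.4), np.float64(35.4), 0.72)]
('side', 'set_mark') [(np.float64(49.1), np.float64(-33.2), np.float64(33.1), 0.59), (np.float64(53.2), np.float64(-35.5), np.float64(29.5), 0.52), (np.float64(50.4), np.float64(-33.9), np.float64(28.1), 0.4), (np.float64(-33.7), np.float64(-2.0), np.float64(79.0), 0.71)]
('top', 'pointer_tip') [(np.float64(48.2), np.float64(-34.4), np.float64(36.9), 0.96), (np.float64(45.8), np.float64(-35.9), np.float64(36.9), 0.95), (np.float64(45.6), np.float64(-32.5), np.float64(38.5), 0.86), (np.float64(46.1), np.float64(-32.9), np.float64(38.0), 0.84)]
('top', 'set_mark') [(np.float64(49.8), np.float64(-34.5), np.float64(29.6), 0.5), (np.float64(47.0), np.float64(-31.7), np.float64(32.5), 0.52), (np.float64(-0.7), np.float64(99.6), np.float64(3.0), 0.62), (np.float64(47.1), np.float64(-32.4), np.float64(30.5), 0.38)]
(49.5, -31.5, 37.5) [434. 248.]
(49.8, -35, 32) [398. 294.]
(49.8, -42, 32) [319. 275.]
(42.9, -35.5, 32) [428. 239.]
(56.7, -35, 32) [362. 347.]
```

View pics/sA.png

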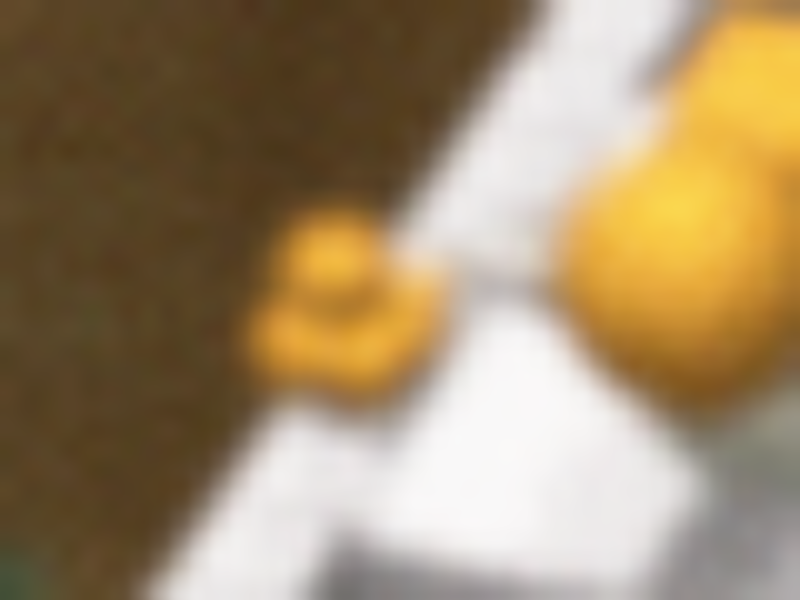

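```bash
python3 -c "
from h import *
say(); print(ctrl.finish_job())"
```

```text
t 17.65 slide-x of tool 278.70 mm  y -67.15 z 356.9  Fx(closing dir) -0.9 Fy -0.6 Fz 0.1 open 0.0428
the job is handed in; nothing more can be done
None
```

The gap is closed back to the set mark, the post is released, and I handed the job in at 17.65 s. No verdict was reported.

**What I did:**
- I gripped the black post across its 14 mm and drew the slide back against a steady drag of about 6.5 N.
- I met the back stop in 0.8–1 mm steps. Total force rose to about 10–14 N, so the press was roughly 3–7 N over the drag, for over 0.5 s.
- I then closed the gap in one direction only, without overshooting. I let go, lifted straight up and moved the arm clear.

**Last checks:**
- **Pointer:** in the top view my pixel measurements, corrected for height, put it within about ±0.5 mm of the set mark. It did not move when I released.
- **Play:** the network put the drive pin about 6 mm behind the middle of the yoke slot. The true limit is 4.5 mm, so that reading is off, but it fits the play being taken up in the closing direction.
- **Contact:** the tool was clear of everything, with forces under 1 N at the end.

**What disagreed:**
- The network's own readings of pointer and mark scattered by several mm. They ranged from 2.9 mm past the mark to about 6.6 mm short of it, averaging about 1.5 mm short. I relied on the pixel measurement instead.
- The wrist tilted about 2° while pressing on the stop. I corrected for that during the press.
- I did not re-measure the three bystander items at the end; the moves stayed clear of them.

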